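# Clear out a bar-fed machine at the end of a run

## Task

The run on the bar-fed machine is over, so clear it: pull the bar stop back out of the way, draw the leftover square bar all the way out of the guide tube onto the roller rests, and lay it along the wooden bar rack, down between the pins of both stands. Put every finished spindle from the catch tray into the grey tote; leave the plain offcut in the tray, and do not shift the screwdriver, the grease tin or the steel block.

Things in the scene. Friction and masses are not known exactly. Their poses are not given: they have to be found in the camera images.
- feeder: Fixed green machine with a square guide tube and a cradle of three roller rests. Origin on the bench below the tube's mouth, z up. The tube runs 300 mm from the mouth along +y; the machine's body begins 250 mm from the mouth (nose; housing at 280 mm, x from -30 to 165 mm) and is 230 mm tall. The bar comes out towards -y on the line x = 0. Cradle base 12 mm thick, x from -50 to 50 mm.
- mouth (a point): Where the bar's centre line leaves the guide tube's mouth, 59 mm above the bench; axes as feeder. The tube is 23 mm square inside, 31 mm outside, its floor 50 mm above the bench.
- rest0 (a point): First roller rest, at feeder y = -25 mm: the middle of the roller's top, 50 mm above the bench. Two upright posts, 12 mm thick, tops at 78 mm, stand at x = +-17.5 mm and leave 23 mm between: the bar passes, gripper fingers do not, so the bar must be let go before a rest (it stays lying) and gripped again further back.
- rest1 (a point): Second roller rest, like the first, at feeder y = -125 mm.
- rest2 (a point): Third roller rest, like the first, at feeder y = -245 mm.
- bar: Leftover aluminium bar, 18 x 18 x 300 mm, 0.2 to 0.35 kg. Origin at its centre, y along it. At first it lies level in the tube and on the first rest, 70 to 90 mm sticking out; it slides easily (1 to 2 N). Clear of the tube when its centre is over 152 mm from the mouth; up to 170 mm it lies steadily on all three rests and can be lifted straight up.
- bar_stop (a joint): Bar stop: a slide at the cradle's end, 272 mm from the mouth, with an upright plate in the bar's path. Value in m: 0 to 0.008 at the start (in the path); it slides horizontally along the feeder's -x, towards the robot, to 0.05 = fully back. Out of the way above 0.035. Friction about 2 N; stays where it is left.
- stop_knob (a point): Centre of the top face of the bar stop's black knob, which moves with it: 18 x 18 mm across, 65 mm tall, top 111 mm above the bench, sides parallel to the feeder's x and y. The third rest's posts (78 mm tall) are the nearest things, 27 mm off along y.
- rack: Fixed wooden bar rack. Origin on the bench under its middle, y along the bar to be laid. Two stands at y = +-85 mm, each 24 mm thick in y, 60 mm wide, tops 40 mm above the bench; on each two upright steel pins 10 mm thick at x = +-20 mm, up to 70 mm, 30 mm between them. The laid bar's centre is 49 mm above the bench.
- tray: Fixed shallow steel catch tray, 210 x 210 mm, floor 4 mm thick, rim 14 mm above the bench. Origin on the bench under its centre, z up.
- tote: Fixed open grey plastic tote, 200 mm (its x) x 170 mm (its y), 60 mm tall, walls and floor 5 mm. Origin on the bench under its centre, z up.
- offcut: Plain square aluminium stub, 42 (its x) x 18 x 18 mm, without a turned pin, origin at its centre. Lies in the catch tray among the spindles and stays there.
- part0: Finished aluminium spindle, lying down in the catch tray: a square head 18 x 18 mm, 34 mm long, and a turned round pin 12 mm thick and 34 mm long on one end. Origin at the centre of the head; x along the length, towards the pin. 50 g. 2 to 4 of these spindles are present.
- part1: Finished aluminium spindle, lying down in the catch tray: a square head 18 x 18 mm, 34 mm long, and a turned round pin 12 mm thick and 34 mm long on one end. Origin at the centre of the head; x along the length, towards the pin. 50 g. 2 to 4 of these spindles are present.
- part2: Finished aluminium spindle, lying down in the catch tray: a square head 18 x 18 mm, 34 mm long, and a turned round pin 12 mm thick and 34 mm long on one end. Origin at the centre of the head; x along the length, towards the pin. 50 g. 2 to 4 of these spindles are present.
- part3: Finished aluminium spindle, lying down in the catch tray: a square head 18 x 18 mm, 34 mm long, and a turned round pin 12 mm thick and 34 mm long on one end. Origin at the centre of the head; x along the length, towards the pin. 50 g. 2 to 4 of these spindles are present.
- screwdriver: Screwdriver lying beyond the tote; a bystander, not to be disturbed.
- tin: Low grease tin, 64 mm across and 50 mm tall, standing beyond the cradle; a bystander, not to be disturbed.
- square_block: Dark steel block 50 x 30 x 30 mm between robot, rack and tote; a bystander, not to be disturbed.
There are look-alikes about, which are no part of the job. Leave any turquoise or yellow look-alike of the part2 alone.

How it is judged:
On the way, in this order (a step that is already met when the one before it is completed fails the run):
1. the bar stop is pulled back out of the bar's path (value of joint bar_stop above 0.035 m), for 0.1 s.
2. the bar is drawn fully out of the guide tube (y of bar in the frame of feeder below -0.152 m), for 0.1 s.
3. the bar lies in the rack (x of bar in the frame of rack between -0.012 and 0.012 m and y of bar in the frame of rack between -0.05 and 0.05 m and z of bar in the frame of rack between 0.043 and 0.056 m and angle between the y axis of bar and the y axis of rack, either way round below 0.1 rad), for 0.2 s.
At the end, for the whole second after the job is handed in: Stop back (over 0.035). Bar at rest on both rack stands between the pins: centre within 12 mm of the rack's line, 50 mm of its middle along it, 43 to 56 mm high, parallel to 0.1 rad. Every spindle at rest in the tote (origin under 55 mm). Offcut in the tray (within 105 mm of its centre in x, y) (all of step 3 and value of joint bar_stop above 0.035 m and linear speed of each of bar, part0, part1, part2, part3 below 0.02 m/s and x of part0 in the frame of tote between -0.098 and 0.098 m and y of part0 in the frame of tote between -0.083 and 0.083 m and z of each of part0, part1, part2, part3 in the frame of tote below 0.055 m and x of part1 in the frame of tote between -0.098 and 0.098 m and y of part1 in the frame of tote between -0.083 and 0.083 m and x of part2 in the frame of tote between -0.098 and 0.098 m and y of part2 in the frame of tote between -0.083 and 0.083 m and x of part3 in the frame of tote between -0.098 and 0.098 m and y of part3 in the frame of tote between -0.083 and 0.083 m and x of offcut in the frame of tray between -0.105 and 0.105 m and y of offcut in the frame of tray between -0.105 and 0.105 m and z of offcut in the frame of tray below 0.03 m); the robot touches nothing.
It fails at once if a bystander (screwdriver, tin or steel block) is moved by more than 40 mm (distance of any of screwdriver, tin, square_block from where it was at the start of the episode above 0.04 m).
Of part0, part1, part2, part3 only 2 to 4 are there at a start; the rules pass over those that are not, and their reading is None.
At some moment in a run one of part0, part1, part2, part3 may be knocked a few centimetres aside while the robot is not near it.
Once in a run the grip may slacken for a moment while it holds something.
It also fails if it takes over 210 s, if anything falls off the work surface, if the arm or the gripper's body presses on something with over 40 N, if the wrist force passes 120 N, or if a joint passes its speed limit or range.

## Robot

A 6-joint arm with a two-finger parallel gripper is mounted at the origin on the work surface. World frame = base frame: x ahead of the robot, y to its left, z up, the work surface at z = 0. Lengths are in m, angles in rad, forces in N, time in s.
With the tool pointing down it reaches from about 0.35 to 0.925 m from the base axis. Payload 6.4 kg.
Tool frame: the origin (TCP) lies at the very end of the fingers, on their centre line; the grasp point (between the pads) lies 19 mm behind it; z points along the fingers, y is the line along which they close (so a half turn about z gives the same grasp; the last joint's range is limited). The gripper opens to 85 mm and grips with 20 to 120 N. Pads are 22 mm wide; open, the fingers measure 114 mm over their backs; the gripper's body (76 mm by 85 mm) begins 54 mm behind the grasp point. The pads swing forward as they close: fully open they stand 13 mm farther back than shut.
Start: joints at [0.997, 0.245, 1.558, -0, 1.339, -0.174], TCP at [0.253, 0.599, 0.231] pointing down, gripper open.
Joint ranges: [-3.13, 3.13], [-1.02, 2.26], [0.13, 2.54], [-0.95, 4.09], [0.21, 2.88], [-2.74, 2.74]. Speed limits (rad/s): [2.57, 2.57, 3.14, 3.14, 3.14, 3.14].

## Interface

Orientations are given as a 3x3 rotation matrix whose columns are the frame's x, y, z axes.
In Python, from cell import state, grab_frame, job_done gives the robot as it stands. The module is installed in compiled form; this text tells all that it offers.
- The arm moves only by the tool move_arm, never from a script. Its argument "moves" is a list of rows, each a list of 3 entries, a list of its own where there are three numbers: the shift along the world's x, y, z in mm, then the turn, a rotation vector about the world's x, y, z in degrees, then the opening, from 0 (shut) to 1 (fully open). In form: [[[tx, ty, tz], [ax, ay, az], jaw], ...]. A call has 1 to 12 rows; each row is the pose to reach, as a shift and turn from the pose commanded when the call began; what a row does not reach only later rows make up. A row lasts 1/8 s, in which the tool goes at most 62.5 mm and 10.7 degrees, less where a joint would pass 70% of its speed; a pose out of reach is approached as far as the arm can. A call with a gripper value outside its range is refused whole. The fingers move at their own pace and stop on an object; "force" is the grip in N (left out, the last holds). Time passes only in rows, so rows that repeat a pose let the fingers close. It gives the time, the measured TCP pose, the force, the opening and the grip force at its end, in the units of the state.
- state(): the state, without advancing time (a new reading comes with each control period).
- grab_frame(name): name is "scene" or "side" or "wrist"; returns a dict with "color" (400x640x3 uint8, red, green, blue), "range_z" (400x640 float32, m along the optical axis (not along the pixel's ray), 0 where there is no reading), "K" (3x3 intrinsics, pixels), "world_from_camera" (4x4, takes a point from camera to world coordinates); the wrist camera has in their place "T_tool_cam" (4x4, takes a point from camera to tool coordinates, whose origin is the TCP and whose axes are the flange's). Camera axes: x right, y up, looking along -z (the intrinsics and any distortion apply to the point x, -y, -z); pixel columns grow to the right and rows downward; lengths in m; the calibration is good to about 2 mm. A picture is of the moment at which its call begins: read the wrist's pose just before it.
- job_done(): hands the job in; it is judged then, once.
The state is a dict: "time_s": time; "joint_pos": joint angles; "qd": joint speeds; "joint_efforts": joint torques, N m; "ee_pos": TCP position; "eef_rot": TCP orientation; "force": force on the tool from outside, world axes, zero at the start; "wrist_torque": the same for the moment, N m; "grip_width": finger opening in m; "gripper_force": force on a finger pad.
Only numpy, scipy, OpenCV 4.12 (cv2) and the standard library are available. Lean on these libraries where they do the work, as an engineer would, in place of code of your own. Each camera call takes 0.05 s, during which the arm holds its last target. There are 200 camera calls.

## Working session

There is one attempt and no reset: what is moved stays moved. The work goes in short steps, Python scripts to look and compute and a tool call to move; the robot and the scene stay as the last step left them, time stands still between calls to the robot, and variables do not carry over. Pictures are saved under pics/ and viewed, at most 15 in all, crops included, and the job is handed in when it is done.

Besides the shell and the picture viewer there is one more tool, called after "Call:" as name(argument=value, ...) on one line, values as JSON. move_arm: Moves the arm, as the interface text tells. Its arguments: {"type":"object","properties":{"moves":{"type":"array"},"force":{"type":"number"}},"required":["moves"]}

```bash
mkdir -p pics; ls; cat > h.py <<'E'
import numpy as np, cv2, json
from cell import state, grab_frame, job_done
def snap(name,fn):
    s=state(); f=grab_frame(name)
    if name=='wrist':
        T=np.eye(4); T[:3,:3]=s['eef_rot']; T[:3,3]=s['ee_pos']; f['W']=T@f['T_tool_cam']
    else: f['W']=f['world_from_camera']
    np.savez('pics/'+fn+'.npz',color=f['color'],z=f['range_z'],K=f['K'],W=f['W'])
    cv2.imwrite('pics/'+fn+'.png',cv2.cvtColor(f['color'],cv2.COLOR_RGB2BGR))
def cloud(fn):
    d=np.load('pics/'+fn+'.npz'); z=d['z'];K=d['K']
    v,u=np.mgrid[0:z.shape[0],0:z.shape[1]]
    p=np.stack([(u-K[0,2])/K[0,0]*z,-(v-K[1,2])/K[1,1]*z,-z,np.ones_like(z)],-1)@d['W'].T
    p=p[...,:3]; p[z<=0]=np.nan
    return p,d['color']
def top(fn,x0,x1,y0,y1,s,out,zmax=.3):
    # orthographic top view: right = -y, up = +x ; s px per m
    p,c=cloud(fn); q=p.reshape(-1,3); c=c.reshape(-1,3)
    o=np.argsort(np.nan_to_num(q[:,2])); q=q[o];c=c[o]
    m=(q[:,0]>x0)&(q[:,0]<x1)&(q[:,1]>y0)&(q[:,1]<y1)&(q[:,2]<zmax)
    im=np.zeros((int((x1-x0)*s),int((y1-y0)*s),3),np.uint8)
    r=((x1-q[m,0])*s).astype(int).clip(0,im.shape[0]-1); k=((y1-q[m,1])*s).astype(int).clip(0,im.shape[1]-1)
    im[r,k]=c[m][:,::-1]; cv2.imwrite('pics/'+out,im)
E
python3 - <<'E'
from h import *
for n in('scene','side','wrist'): snap(n,n+'0')
a=cv2.imread('pics/scene0.png');b=cv2.imread('pics/side0.png')
for n in('scene0','side0','wrist0'):
    d=np.load(f'pics/{n}.npz');print(n,d['W'].round(3).tolist(),d['K'].round(1).tolist())
E
```

```text
pics
scene0 [[-0.482, -0.76, 0.436, 1.019], [0.876, -0.424, 0.23, 0.304], [0.01, 0.493, 0.87, 1.186], [0.0, 0.0, 0.0, 1.0]] [[392.1, 0.0, 324.5], [0.0, 392.1, 197.2], [0.0, 0.0, 1.0]]
side0 [[-0.999, 0.024, -0.041, 0.446], [-0.047, -0.57, 0.82, 1.098], [-0.004, 0.821, 0.571, 0.835], [0.0, 0.0, 0.0, 1.0]] [[497.3, 0.0, 319.5], [0.0, 497.3, 201.1], [0.0, 0.0, 1.0]]
wrist0 [[0.391, -0.87, -0.3, 0.175], [0.92, 0.369, 0.129, 0.631], [-0.001, -0.326, 0.945, 0.372], [0.0, 0.0, 0.0, 1.0]] [[336.4, 0.0, 320.1], [0.0, 336.4, 198.0], [0.0, 0.0, 1.0]]
```

View pics/scene0.png

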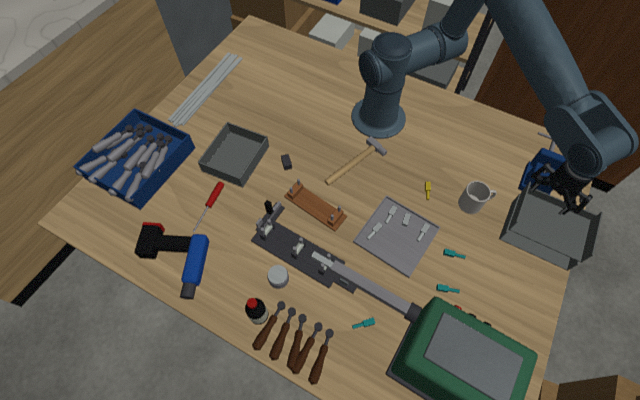

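View pics/side0.png

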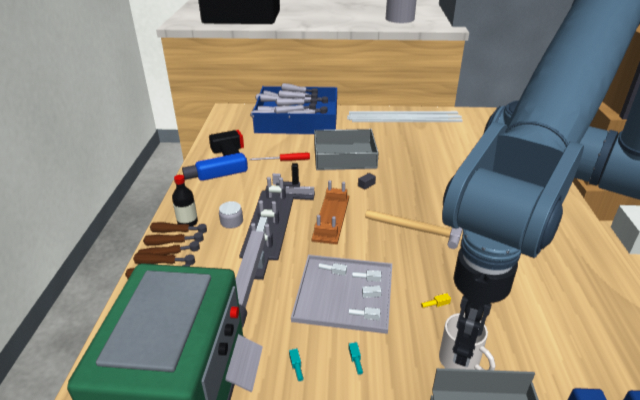

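The scene view shows the feeder at right-bottom with its cradle running to the knob (267,208), the rack (316,203), the tray (397,235) and the tote (235,152). The tray holds 3 spindles at about (374,230), (391,213), (423,231) and the offcut at (407,219). The side view shows the same layout. Next is a rectified top view for measuring.

```bash
python3 - <<'E'
from h import *
p,c=cloud('scene0')
np.set_printoptions(precision=3,suppress=True)
for n,(u,v) in dict(knob=(268,205),tote=(235,155),block=(286,160),tray=(397,250),rackpin=(297,183)).items(): print(n,p[v,u])
# ortho
top('scene0',.25,.95,-.45,.4,900,'top0.png')
E
```

```text
knob [ 0.589 -0.12   0.109]
tote [ 0.431 -0.38   0.005]
block [ 0.373 -0.194  0.031]
tray [ 0.481  0.291 -0.001]
rackpin [ 0.444 -0.105  0.046]
```

View pics/top0.png

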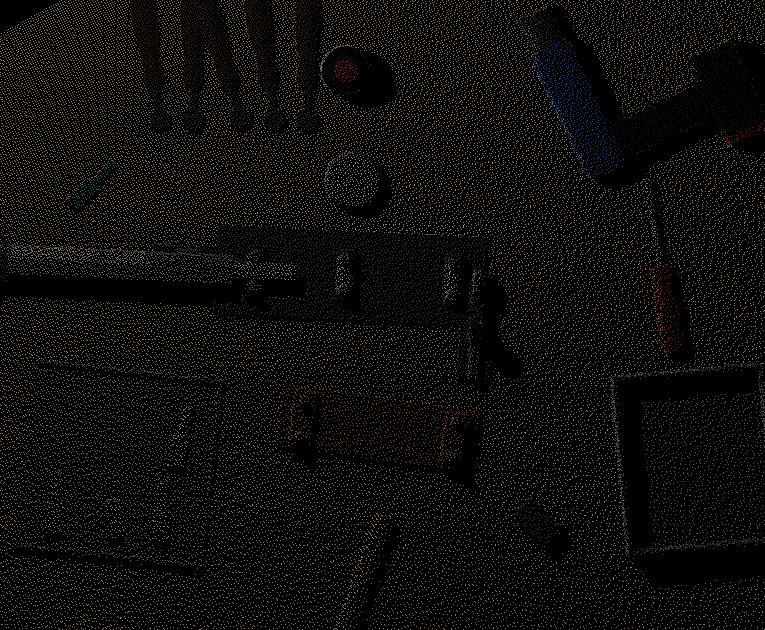

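```bash
cat >> h.py <<'E'
def rect(P):
    (a,b),(w,h),t=cv2.minAreaRect((P[:,:2]*1000).astype(np.float32)); return [round(float(k),1) for k in (a,b,w,h,t)]
def sel(p,x0,x1,y0,y1,z0,z1):
    q=p.reshape(-1,3); return q[(q[:,0]>x0)&(q[:,0]<x1)&(q[:,1]>y0)&(q[:,1]<y1)&(q[:,2]>z0)&(q[:,2]<z1)]
def line(P):
    k=np.polyfit(P[:,1],P[:,0],1); return k
E
python3 - <<'E'
from h import *
np.set_printoptions(precision=4,suppress=True)
for n in('scene0','side0'):
    p,c=cloud(n)
    print(n,'cradle',rect(sel(p,.55,.72,-.16,.18,.008,.016)))
    t=sel(p,.58,.70,.17,.40,.073,.081); print('tube',rect(t),line(t),t[:,2].mean())
    b=sel(p,.58,.70,.06,.125,.064,.072); print('bar',rect(b),t[:,2].mean(),line(b),len(b), b[:,2].mean())
    k=sel(p,.54,.66,-.16,-.10,.105,.116); print('knob',rect(k),k.mean(0))
    r=sel(p,.38,.56,-.16,.10,.036,.043); print('rack',rect(r),r.mean(0),line(r))
    t=sel(p,.30,.57,-.55,-.24,.056,.064); print('tote',rect(t))
    t=sel(p,.28,.60,.14,.42,.010,.017); print('trayrim',rect(t))
    for z in (.07,): 
        t=sel(p,.40,.54,-.16,.10,.055,.075); print('pins',t.round(3)[::max(1,len(t)//12)].tolist())
print(state()['ee_pos'],state()['eef_rot'])
s=cv2.imread('pics/scene0.png')[190:280,340:450]; d=cv2.imread('pics/side0.png')[245:340,280:410]
a=cv2.resize(s,(780,int(90*780/110)))[:,:];b=cv2.resize(d,(780,570))
cv2.imwrite('pics/tray0.png',np.hstack([cv2.resize(a,(400,327)),cv2.resize(b,(400,327))]))
E
```

```text
scene0 cradle [626.3, 16.6, 326.8, 138.7, 87.0]
tube [660.0, 284.6, 229.3, 42.7, 88.8] [0.0474 0.644 ] 0.07560769146036862
bar [655.7, 98.8, 36.7, 53.5, 5.3] 0.07560769146036862 [0.0428 0.6448] 94 0.06682632799929589
knob [584.7, -126.1, 16.5, 17.8, 67.5] [ 0.5846 -0.1264  0.1087]
rack [474.6, -19.5, 193.5, 60.1, 82.1] [ 0.4757 -0.0208  0.0387] [0.1349 0.4785]
tote [450.3, -415.2, 215.5, 259.3, 5.4]
trayrim [435.6, 267.4, 210.0, 212.9, 83.6]
pins [[0.442, -0.105, 0.068], [0.444, -0.104, 0.066], [0.448, -0.102, 0.066], [0.447, -0.103, 0.059], [0.446, -0.096, 0.055], [0.483, -0.108, 0.067], [0.485, -0.102, 0.068], [0.484, -0.104, 0.059], [0.463, 0.065, 0.065], [0.468, 0.068, 0.07], [0.468, 0.069, 0.063], [0.467, 0.072, 0.057], [0.502, 0.064, 0.066], [0.505, 0.066, 0.066], [0.512, 0.063, 0.061]]
side0 cradle [645.6, 15.4, 311.4, 141.9, 80.0]
tube [652.4, 284.9, 229.3, 34.7, 89.1] [0.004  0.6502] 0.07660314882999152
bar [645.9, 98.7, 45.7, 51.1, 1.3] 0.07660314882999152 [0.0737 0.6378] 112 0.06739557816007093
knob [578.9, -123.6, 19.5, 16.2, 73.0] [ 0.5789 -0.1231  0.1086]
rack [469.7, -17.0, 197.5, 59.1, 81.8] [ 0.4712 -0.0053  0.0391] [0.1306 0.4718]
tote [447.7, -413.4, 215.6, 271.4, 5.6]
trayrim [469.3, 265.7, 215.1, 286.0, 83.6]
pins [[0.482, -0.106, 0.069], [0.473, -0.111, 0.062], [0.476, -0.103, 0.064], [0.476, -0.102, 0.061], [0.476, -0.1, 0.06], [0.441, -0.091, 0.062], [0.502, 0.061, 0.07], [0.502, 0.067, 0.068], [0.502, 0.067, 0.064], [0.504, 0.07, 0.064], [0.458, 0.071, 0.066], [0.46, 0.07, 0.062], [0.458, 0.068, 0.057]]
[0.2528 0.5984 0.2304] [[-0.9211  0.3893 -0.0008]
 [ 0.3893  0.9211 -0.0013]
 [ 0.0003 -0.0015 -1.    ]]
```

View pics/tray0.png

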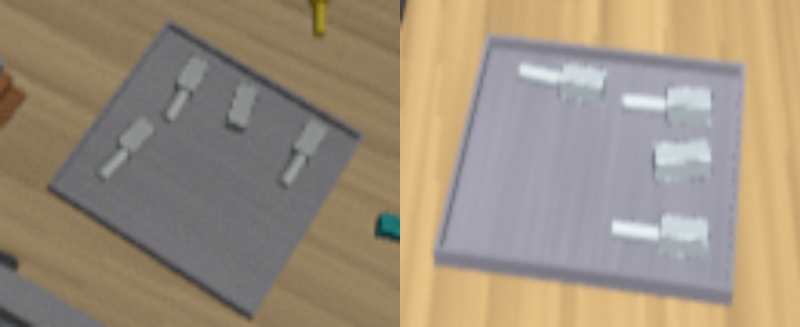

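Three spindles and one offcut lie in the tray, and the pins of all three spindles point towards the -y side. I'm moving to an overview pose for close-up measurement.

Call:
move_arm(moves=[[[0,0,60],[0,0,0],1],[[30,-50,120],[0,0,-8],1],[[60,-100,170],[0,0,-16],1],[[90,-150,170],[0,0,-24],1],[[120,-205,170],[0,0,-32],1],[[150,-260,170],[0,0,-40],1],[[180,-315,170],[0,0,-48],1],[[210,-370,170],[0,0,-56],1],[[240,-425,170],[0,0,-64],1],[[270,-480,170],[0,0,-69.7],1],[[297,-530,170],[0,0,-69.7],1],[[297,-549,170],[0,0,-69.7],1]])

```text
time_s: 1.65
ee_pos: [0.5507, 0.0471, 0.4004]
eef_rot: [[0.048, 0.999, -0.001], [0.999, -0.048, 0.0], [-0.0, -0.001, -1.0]]
force: [-0.7, -0.2, -0.7]
grip_width: 0.0855
gripper_force: 0.0
```

```bash
python3 - <<'E'
from h import *
np.set_printoptions(precision=4,suppress=True)
snap('wrist','w1');p,c=cloud('w1')
s=state();print(s['ee_pos'],s['eef_rot'],s['joint_pos'])
print('cradle',rect(sel(p,.55,.72,-.16,.18,.008,.016)))
t=sel(p,.58,.70,.17,.40,.073,.081); print('tube',rect(t),line(t) if len(t)>2 else 0)
for y0 in np.arange(.06,.20,.005):
    b=sel(p,.60,.70,y0,y0+.005,.0635,.082); print(round(y0,3),len(b),b.mean(0) if len(b) else'')
k=sel(p,.54,.66,-.16,-.10,.105,.116); print('knob',rect(k),k.mean(0))
r=sel(p,.38,.56,-.16,.10,.036,.043); print('rack',rect(r),line(r))
E
```

```text
[0.5513 0.0441 0.4002] [[ 0.0508  0.9987 -0.0014]
 [ 0.9987 -0.0508 -0.0025]
 [-0.0025 -0.0012 -1.    ]] [-0.1241 -0.0705  1.5915 -0.0026  1.6215 -0.0733]
cradle [646.8, 8.1, 331.4, 148.4, 79.8]
tube [650.2, 195.2, 50.7, 31.5, 87.3] [0.0409 0.6419]
0.06 0 
0.065 0 
0.07 37 [0.6442 0.0733 0.067 ]
0.075 45 [0.6442 0.0775 0.0668]
0.08 51 [0.6438 0.0824 0.067 ]
0.085 54 [0.6447 0.0874 0.067 ]
0.09 51 [0.6451 0.0927 0.0668]
0.095 48 [0.6451 0.0977 0.0673]
0.1 52 [0.6454 0.1025 0.067 ]
0.105 54 [0.6456 0.1075 0.0672]
0.11 102 [0.6486 0.1127 0.0711]
0.115 132 [0.6454 0.1174 0.0723]
0.12 85 [0.6434 0.1221 0.0696]
0.125 56 [0.6464 0.1276 0.0669]
0.13 55 [0.6465 0.1326 0.0669]
0.135 55 [0.6471 0.1376 0.0669]
0.14 99 [0.6481 0.1427 0.0746]
0.145 103 [0.6471 0.1475 0.0756]
0.15 109 [0.6469 0.1524 0.0757]
0.155 108 [0.6475 0.1575 0.0759]
0.16 113 [0.6479 0.1625 0.076 ]
0.165 109 [0.648  0.1676 0.0757]
0.17 112 [0.6479 0.1725 0.0756]
0.175 119 [0.6484 0.1775 0.0757]
0.18 114 [0.6485 0.1825 0.0756]
0.185 121 [0.649  0.1876 0.0758]
0.19 115 [0.6491 0.1925 0.0756]
0.195 122 [0.6495 0.1975 0.0758]
0.2 119 [0.6495 0.2026 0.0759]
knob [579.4, -126.5, 17.2, 17.9, 87.5] [ 0.579  -0.1257  0.109 ]
rack [471.0, -19.3, 193.7, 59.0, 81.8] [0.1384 0.4741]
```

View pics/w1.png

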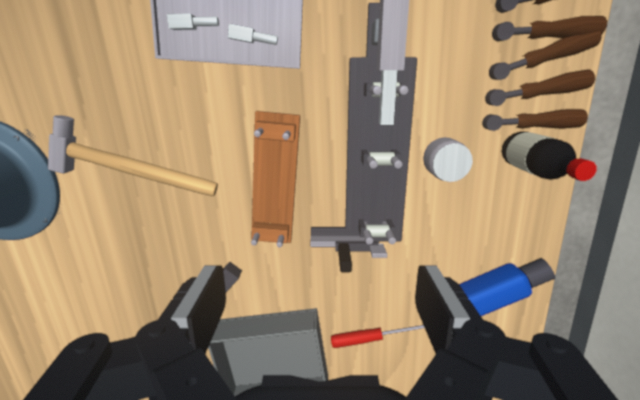

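The overview shows the bar on rest0 with its end near y=0.071, the mouth at about y=0.140, and the knob at (345,256), about (0.579,-0.126). Two of the spindles are at (192,20) and (252,36). I'm going above the knob.

Call:
move_arm(moves=[[[10,-55,-20],[0,0,0],0.5],[[20,-110,-40],[0,0,0],0.5],[[29,-160,-70],[0,0,0],0.5],[[29,-175,-120],[0,0,0],0.5],[[29,-175,-170],[0,0,0],0.5],[[29,-175,-220],[0,0,0],0.5],[[29,-175,-260],[0,0,0],0.5],[[29,-175,-275],[0,0,0],0.5],[[29,-175,-275],[0,0,0],0.5],[[29,-175,-275],[0,0,0],0.5]])

```text
time_s: 2.95
ee_pos: [0.5804, -0.1258, 0.1285]
eef_rot: [[0.045, 0.999, 0.003], [0.999, -0.045, -0.001], [-0.001, 0.003, -1.0]]
force: [0.6, 0.7, 0.6]
grip_width: 0.0426
gripper_force: 0.0
```

```bash
python3 - <<'E'
from h import *
np.set_printoptions(precision=4,suppress=True)
snap('wrist','w2');p,c=cloud('w2')
s=state();print(s['ee_pos'],s['eef_rot'])
k=sel(p,.54,.66,-.16,-.10,.100,.116); print('knob',rect(k),k.mean(0)) if len(k)>3 else 0
E
```

```text
[ 0.5804 -0.1258  0.1287] [[ 0.0454  0.999   0.0038]
 [ 0.999  -0.0454 -0.0016]
 [-0.0014  0.0038 -1.    ]]
knob [579.6, -127.2, 17.7, 17.7, 87.4] [ 0.5797 -0.1256  0.1088]
```

View pics/w2.png

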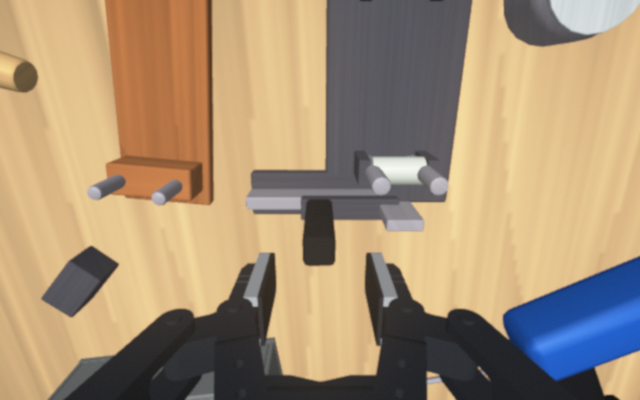

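The knob sits centred between the fingers at (318,230). I'm descending to grip it, then pulling it 44 mm.

Call:
move_arm(force=40, moves=[[[0,0,-25],[0,0,0],0.5],[[0,0,-44],[0,0,0],0.5],[[0,0,-44],[0,0,0],0.1],[[0,0,-44],[0,0,0],0.1],[[0,0,-44],[0,0,0],0.1],[[-11,0.5,-44],[0,0,0],0.1],[[-22,1,-44],[0,0,0],0.1],[[-33,1.5,-44],[0,0,0],0.1],[[-42,2,-44],[0,0,0],0.1],[[-44,2,-44],[0,0,0],0.1],[[-44,2,-44],[0,0,0],0.1]])

```text
time_s: 4.38
ee_pos: [0.5343, -0.1231, 0.0823]
eef_rot: [[0.045, 0.999, -0.002], [0.999, -0.045, 0.001], [0.0, -0.002, -1.0]]
force: [-2.1, 1.7, -3.6]
grip_width: 0.0174
gripper_force: 41.8
```

The stop is pulled. Now I release it and move over the bar.

Call:
move_arm(moves=[[[0,0,0],[0,0,0],0.5],[[0,0,0],[0,0,0],0.5],[[0,0,40],[0,0,0],0.5],[[0,0,90],[0,0,0],0.5],[[30,50,110],[0,0,0],0.5],[[60,100,110],[0,0,0],0.5],[[90,150,110],[0,0,0],0.5],[[110,195,90],[0,0,0],0.5],[[110,215,50],[0,0,0],0.5],[[110,215,30],[0,0,0],0.5],[[110,215,30],[0,0,0],0.5]])

```text
time_s: 5.75
ee_pos: [0.644, 0.0909, 0.1107]
eef_rot: [[0.046, 0.999, -0.003], [0.999, -0.046, -0.0], [-0.0, -0.003, -1.0]]
force: [0.4, -0.1, -0.9]
grip_width: 0.0427
gripper_force: 0.0
```

```bash
python3 - <<'E'
from h import *
np.set_printoptions(precision=4,suppress=True)
snap('wrist','w3');p,c=cloud('w3')
s=state();print(s['ee_pos'],s['eef_rot'])
snap('scene','s3');P,_=cloud('s3');k=sel(P,.5,.66,-.16,-.08,.105,.116);print('knob',k.mean(0))
E
```

```text
[0.6452 0.0906 0.1126] [[ 0.0466  0.9989  0.    ]
 [ 0.9989 -0.0466 -0.0003]
 [-0.0003  0.     -1.    ]]
knob [ 0.5385 -0.1241  0.1088]
```

View pics/w3.png

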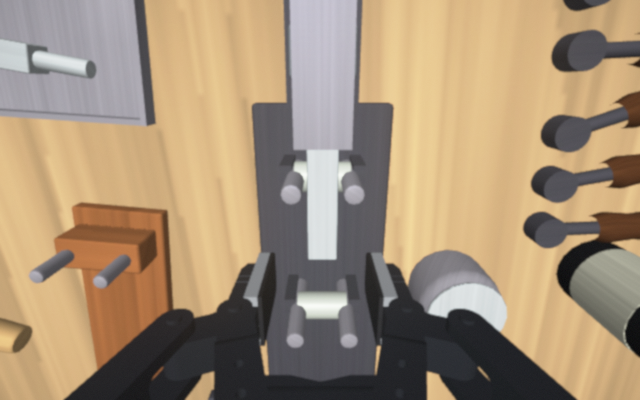

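The bar end is at (322,258) and the fingers straddle its line. I'm gripping it for pull 1 of 52 mm, then releasing and returning.

Call:
move_arm(force=40, moves=[[[0,0,-35],[0,0,0],0.5],[[0,0,-71],[0,0,0],0.5],[[0,0,-71],[0,0,0],0.5],[[0,0,-71],[0,0,0],0.1],[[0,0,-71],[0,0,0],0.1],[[0,0,-71],[0,0,0],0.1],[[-0.7,-15,-71],[0,0,0],0.1],[[-1.4,-30,-71],[0,0,0],0.1],[[-2.1,-45,-71],[0,0,0],0.1],[[-2.4,-52,-71],[0,0,0],0.1],[[-2.4,-52,-71],[0,0,0],0.1]])

```text
time_s: 7.22
ee_pos: [0.6443, 0.04, 0.0438]
eef_rot: [[0.046, 0.999, 0.004], [0.999, -0.046, 0.001], [0.001, 0.004, -1.0]]
force: [-0.8, 2.9, 9.4]
grip_width: 0.0169
gripper_force: 42.8
```

Call:
move_arm(moves=[[[0,0,0],[0,0,0],0.5],[[0,0,0],[0,0,0],0.5],[[1.2,26,0],[0,0,0],0.5],[[2.3,52,0],[0,0,0],0.5],[[2.3,52,0],[0,0,0],0.1],[[2.3,52,0],[0,0,0],0.1],[[2.3,52,0],[0,0,0],0.1],[[1.5,34,0],[0,0,0],0.1],[[0.7,16,0],[0,0,0],0.1],[[0,0,0],[0,0,0],0.1],[[0,-2,0],[0,0,0],0.1],[[0,-2,0],[0,0,0],0.1]])

```text
time_s: 8.72
ee_pos: [0.6425, 0.0371, 0.0412]
eef_rot: [[0.046, 0.999, -0.0], [0.999, -0.046, -0.001], [-0.001, -0.0, -1.0]]
force: [0.3, 0.4, -1.7]
grip_width: 0.0172
gripper_force: 41.2
```

Call:
move_arm(moves=[[[0,0,0],[0,0,0],0.5],[[0,0,0],[0,0,0],0.5],[[0,0,30],[0,0,0],0.5],[[0,0,65],[0,0,0],0.5],[[-2,-30,65],[0,0,0],0.5],[[-2,-46,65],[0,0,0],0.5],[[-2,-46,65],[0,0,0],0.5]])

```text
time_s: 9.6
ee_pos: [0.6403, -0.009, 0.1057]
eef_rot: [[0.047, 0.999, -0.001], [0.999, -0.047, 0.0], [0.0, -0.001, -1.0]]
force: [0.7, 0.6, 0.3]
grip_width: 0.0429
gripper_force: 0.0
```

```bash
python3 - <<'E'
from h import *
np.set_printoptions(precision=4,suppress=True)
snap('wrist','w4');p,c=cloud('w4')
s=state();print(s['ee_pos'])
for y0 in np.arange(-.08,.14,.01):
    b=sel(p,.61,.67,y0,y0+.01,.0635,.072); print(round(y0,3),len(b),b.mean(0) if len(b) else'')
E
```

```text
[ 0.6402 -0.0083  0.1056]
-0.08 0 
-0.07 0 
-0.06 0 
-0.05 0 
-0.04 223 [ 0.6391 -0.0327  0.0671]
-0.03 427 [ 0.6392 -0.0249  0.0671]
-0.02 459 [ 0.6399 -0.0149  0.0671]
-0.01 479 [ 0.6402 -0.0049  0.0671]
-0.0 503 [0.6407 0.005  0.0671]
0.01 587 [0.6421 0.0153 0.0672]
0.02 688 [0.6414 0.0243 0.0674]
0.03 585 [0.6426 0.035  0.0672]
0.04 621 [0.6431 0.045  0.0672]
0.05 661 [0.6435 0.0551 0.0672]
0.06 705 [0.6442 0.065  0.0672]
0.07 728 [0.6446 0.075  0.0672]
0.08 776 [0.6453 0.085  0.0673]
0.09 822 [0.6458 0.0951 0.0673]
0.1 943 [0.6472 0.1053 0.0673]
0.11 176 [0.6409 0.1109 0.0671]
0.12 0 
0.13 0 
0.14 0
```

View pics/w4.png

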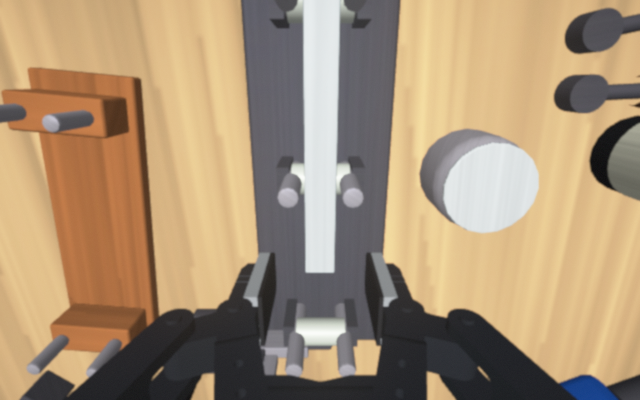

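The bar end is at (320,272), y≈-0.035, and straight, so 134 mm remain. Pull 3 is next.

Call:
move_arm(moves=[[[0,0,-30],[0,0,0],0.5],[[0,0,-64],[0,0,0],0.5],[[0,0,-64],[0,0,0],0.1],[[0,0,-64],[0,0,0],0.1],[[0,0,-64],[0,0,0],0.1],[[-0.8,-18,-64],[0,0,0],0.1],[[-1.6,-36,-64],[0,0,0],0.1],[[-2.4,-54,-64],[0,0,0],0.1],[[-3.2,-70,-64],[0,0,0],0.1],[[-3.2,-70,-64],[0,0,0],0.1],[[-3.2,-70,-64],[0,0,0],0.5],[[-3.2,-70,-64],[0,0,0],0.5]])

```text
time_s: 11.15
ee_pos: [0.6378, -0.0777, 0.0427]
eef_rot: [[0.045, 0.999, 0.001], [0.999, -0.045, 0.0], [0.0, 0.001, -1.0]]
force: [1.3, -0.4, 0.0]
grip_width: 0.0427
gripper_force: 0.0
```

Call:
move_arm(moves=[[[1.6,35,0],[0,0,0],0.5],[[3,69,0],[0,0,0],0.5],[[3,69,0],[0,0,0],0.5],[[3,69,0],[0,0,0],0.1],[[3,69,0],[0,0,0],0.1],[[3,69,0],[0,0,0],0.1],[[2.2,51,0],[0,0,0],0.1],[[1.4,33,0],[0,0,0],0.1],[[0.6,15,0],[0,0,0],0.1],[[0.2,5,0],[0,0,0],0.1],[[0.2,5,0],[0,0,0],0.1]])

```text
time_s: 12.52
ee_pos: [0.6378, -0.0755, 0.0426]
eef_rot: [[0.046, 0.999, 0.0], [0.999, -0.046, -0.003], [-0.003, 0.001, -1.0]]
force: [-0.2, -4.4, 3.4]
grip_width: 0.0173
gripper_force: 40.0
```

```bash
python3 - <<'E'
from h import *
np.set_printoptions(precision=4,suppress=True)
snap('scene','s5');p,c=cloud('s5')
s=state();print(s['ee_pos'])
for y0 in np.arange(-.19,.16,.01):
    b=sel(p,.61,.67,y0,y0+.01,.0635,.082); print(round(y0,3),len(b),b.mean(0) if len(b) else'')
cv2.imwrite('pics/c5.png',cv2.resize(cv2.imread('pics/s5.png')[170:300,230:450],None,fx=3,fy=3))
E
```

```text
[ 0.6378 -0.0751  0.0426]
-0.19 0 
-0.18 2 [ 0.6346 -0.1726  0.0646]
-0.17 15 [ 0.6375 -0.1649  0.0659]
-0.16 11 [ 0.637  -0.1559  0.0672]
-0.15 18 [ 0.6379 -0.1456  0.0666]
-0.14 7 [ 0.6429 -0.1347  0.0658]
-0.13 4 [ 0.6439 -0.1261  0.0661]
-0.12 0 
-0.11 0 
-0.1 0 
-0.09 0 
-0.08 8 [ 0.6379 -0.0721  0.0703]
-0.07 27 [ 0.64   -0.065   0.0696]
-0.06 14 [ 0.6405 -0.055   0.0662]
-0.05 15 [ 0.6448 -0.0449  0.0669]
-0.04 16 [ 0.6425 -0.0353  0.0666]
-0.03 14 [ 0.6459 -0.0247  0.0671]
-0.02 14 [ 0.6441 -0.0152  0.0665]
-0.01 16 [ 0.6447 -0.0049  0.0671]
0.0 16 [0.6444 0.0047 0.0667]
0.01 36 [0.6466 0.0158 0.0713]
0.02 25 [0.6447 0.0245 0.069 ]
0.03 17 [0.6468 0.0353 0.0663]
0.04 15 [0.6477 0.0453 0.0668]
0.05 17 [0.6474 0.0551 0.0664]
0.06 16 [0.648  0.0648 0.0661]
0.07 18 [0.6487 0.0755 0.0657]
0.08 15 [0.65   0.0849 0.0667]
0.09 18 [0.6501 0.0948 0.0664]
0.1 16 [0.6508 0.105  0.0666]
0.11 30 [0.6492 0.1158 0.0714]
0.12 21 [0.6461 0.1221 0.0693]
0.13 0 
0.14 34 [0.6531 0.1457 0.0746]
0.15 38 [0.6528 0.1551 0.0743]
```

View pics/c5.png

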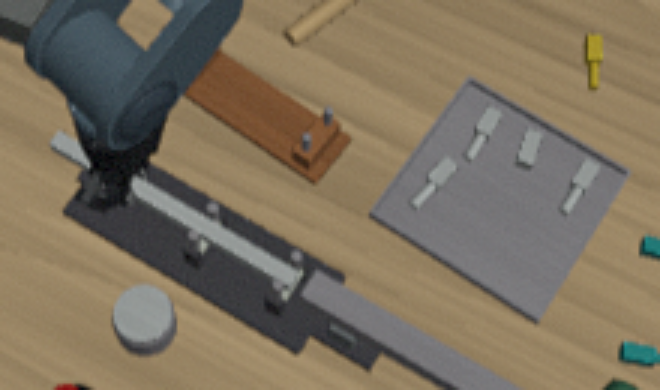

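The bar is drawn out, with its end by the tube mouth at (300,285) in the crop and a gap beyond it. I'll regrip at its centre. Meanwhile I'm fitting the rack from the earlier clouds.

Call:
move_arm(force=90, moves=[[[0,0,0],[0,0,0],0.5],[[0,0,0],[0,0,0],0.5],[[1.2,27,0],[0,0,0],0.5],[[2.4,54,0],[0,0,0],0.5],[[2.4,54,0],[0,0,0],0.5]])

```text
time_s: 13.2
ee_pos: [0.6394, -0.0172, 0.0417]
eef_rot: [[0.042, 0.999, -0.001], [0.999, -0.042, 0.0], [0.0, -0.001, -1.0]]
force: [-0.0, 0.5, -0.1]
grip_width: 0.0425
gripper_force: 0.0
```

```bash
python3 - <<'E'
from h import *
np.set_printoptions(precision=4,suppress=True)
for n in('w1','w2','w3','w4'):
    p,c=cloud(n)
    for a,b in((-.13,-.08),(.04,.09)):
        t=sel(p,.43,.52,a,b,.066,.074)
        for lo,hi in((.42,.465),(.475,.52)) if a<0 else ((.44,.485),(.485,.53)):
            q=t[(t[:,0]>lo)&(t[:,0]<hi)]
            if len(q)>2: print(n,'pin',len(q),q.mean(0))
        st=sel(p,.40,.55,a,b,.036,.042)
        if len(st)>5: print(n,'stand',rect(st),st.mean(0))
snap('wrist','w6');p,c=cloud('w6');print(state()['ee_pos'])
b=sel(p,.60,.70,-.02,.2,.064,.07);print(b[:,1].max(), line(b))
for y in np.arange(.11,.16,.004): 
    b=sel(p,.632,.656,y,y+.004,.05,.09); print(round(y,3),len(b),b[:,2].mean() if len(b) else'')
E
```

```text
w1 pin 29 [ 0.4391 -0.0999  0.0683]
w1 pin 26 [ 0.4791 -0.1056  0.0682]
w1 stand [459.0, -103.1, 24.4, 59.0, 81.9] [ 0.4596 -0.1012  0.0389]
w1 pin 36 [0.4634 0.0675 0.0688]
w1 pin 38 [0.5025 0.0621 0.0685]
w1 stand [483.0, 64.7, 23.9, 58.9, 81.9] [0.4837 0.0657 0.0391]
w2 pin 210 [ 0.4402 -0.1008  0.0687]
w2 pin 194 [ 0.4795 -0.1064  0.0687]
w2 stand [459.2, -104.0, 24.5, 59.9, 82.0] [ 0.4603 -0.1019  0.0392]
w3 pin 210 [0.4641 0.0679 0.0685]
w3 pin 199 [0.5033 0.0624 0.0685]
w3 stand [483.0, 64.9, 24.6, 60.6, 81.7] [0.4846 0.0669 0.0391]
w4 pin 174 [ 0.4403 -0.0998  0.0684]
w4 pin 86 [ 0.4789 -0.1038  0.0683]
w4 stand [458.7, -103.2, 24.9, 61.0, 82.5] [ 0.4592 -0.1     0.039 ]
w4 pin 323 [0.5037 0.0615 0.0687]
w4 stand [483.1, 64.2, 24.2, 61.0, 81.6] [0.4848 0.0657 0.0393]
[ 0.6396 -0.0183  0.0418]
0.09045908912838999 [0.0548 0.6415]
0.11 0 
0.114 0 
0.118 0 
0.122 0 
0.126 0 
0.13 0 
0.134 0 
0.138 0 
0.142 0 
0.146 0 
0.15 0 
0.154 0 
0.158 0
```

Rack line: centre (0.4716,-0.0192), yaw -8.05°. I'm gripping the bar and lifting it.

Call:
move_arm(force=90, moves=[[[0,0,0],[0,0,0],0.1],[[0,0,0],[0,0,0],0.1],[[0,0,0],[0,0,0],0.1],[[0,0,0],[0,0,0],0.1],[[0,0,20],[0,0,0],0.1],[[0,0,45],[0,0,0],0.1],[[0,0,75],[0,0,0],0.1],[[0,0,105],[0,0,0],0.1],[[0,0,110],[0,0,0],0.1],[[0,0,110],[0,0,0],0.1]])

```text
time_s: 14.5
ee_pos: [0.6396, -0.0191, 0.1519]
eef_rot: [[0.045, 0.999, -0.0], [0.999, -0.045, 0.0], [0.0, -0.0, -1.0]]
force: [0.0, -0.7, -3.5]
grip_width: 0.0161
gripper_force: 88.2
```

```bash
python3 - <<'E'
from h import *
np.set_printoptions(precision=4,suppress=True)
snap('side','d7');p,c=cloud('d7')
s=state();print(s['ee_pos'],s['eef_rot'].tolist() if hasattr(s['eef_rot'],'tolist') else s['eef_rot'],s['grip_width'],s['force'])
b=sel(p,.60,.68,-.2,.2,.15,.20)
for y in np.arange(-.2,.16,.02):
    q=b[(b[:,1]>y)&(b[:,1]<y+.02)]; print(round(y,2),len(q),q.mean(0) if len(q) else '',q[:,2].max() if len(q) else'')
cv2.imwrite('pics/c7.png',cv2.resize(cv2.imread('pics/d7.png')[120:320,180:440],None,fx=2.5,fy=2.5))
E
```

```text
[ 0.6391 -0.019   0.1509] [[0.04537801570998426, 0.9989675415477305, -0.002164861267551927], [0.9989697947179722, -0.04537697206078344, 0.0005288172910310813], [0.0004300364598960662, -0.002186627695379339, -0.9999975168608994]] 0.016451134575422494 [-0.0676  0.0213 -2.8349]
-0.2 0  
-0.18 0  
-0.16 6 [ 0.6243 -0.1519  0.1656] 0.17163995580504465
-0.14 9 [ 0.6249 -0.1291  0.1692] 0.1772522264137979
-0.12 11 [ 0.6262 -0.1086  0.1707] 0.17868670803934283
-0.1 2 [ 0.6276 -0.0971  0.1762] 0.17654286612636827
-0.08 4 [ 0.644  -0.0704  0.1759] 0.17639497659014114
-0.06 13 [ 0.6416 -0.0498  0.1768] 0.1791070346896403
-0.04 31 [ 0.644  -0.028   0.1813] 0.19875391302321188
-0.02 191 [ 0.638  -0.009   0.1809] 0.19993412608466088
-0.0 34 [0.6385 0.0096 0.1741] 0.17855918468786525
0.02 40 [0.6394 0.0292 0.1747] 0.17955694466242034
0.04 43 [0.6396 0.0504 0.1745] 0.17878973050898106
0.06 39 [0.6415 0.0704 0.1746] 0.17881244988534162
0.08 47 [0.6417 0.0909 0.1745] 0.17908957264361114
0.1 39 [0.6436 0.1106 0.175 ] 0.17847353141747802
0.12 62 [0.6449 0.1268 0.1699] 0.1781731638123959
0.14 0
```

View pics/c7.png

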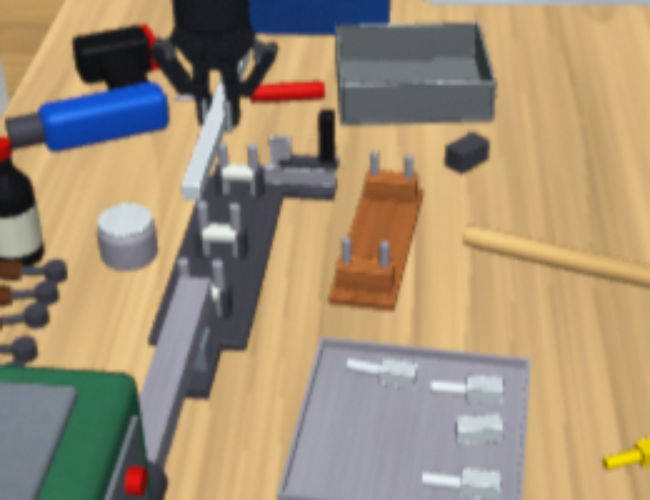

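The bar is held level with its ends at y≈-0.17 and 0.13. I'm moving it over the rack.

Call:
move_arm(moves=[[[-25,0,0],[0,0,-1],0.1],[[-55,0,0],[0,0,-2],0.1],[[-85,0,0],[0,0,-3.5],0.1],[[-115,0,0],[0,0,-5],0.1],[[-145,0,0],[0,0,-5.5],0.1],[[-163,0,0],[0,0,-5.5],0.1],[[-168,0,-15],[0,0,-5.5],0.1],[[-168,0,-35],[0,0,-5.5],0.1],[[-168,0,-50],[0,0,-5.5],0.1],[[-168,0,-50],[0,0,-5.5],0.1],[[-168,0,-50],[0,0,-5.5],0.1]])

```text
time_s: 15.92
ee_pos: [0.4725, -0.0193, 0.1024]
eef_rot: [[0.141, 0.99, 0.0], [0.99, -0.141, -0.0], [-0.0, 0.0, -1.0]]
force: [-0.0, 0.0, -2.3]
grip_width: 0.0167
gripper_force: 88.4
```

```bash
python3 - <<'E'
from h import *
np.set_printoptions(precision=4,suppress=True)
snap('wrist','w8');p,c=cloud('w8')
s=state();print(s['ee_pos'],np.array(s['eef_rot'])[:,1],s['grip_width'],s['force'])
b=sel(p,.42,.56,.0,.3,.115,.135);b=b[np.abs(b[:,0]-.4716-.14*(b[:,1]+.019))<.02];print(len(b),line(b),b[:,1].max(),b.mean(0))
for lo,hi in((.44,.485),(.485,.53)):
    q=sel(p,lo,hi,.04,.09,.064,.074); print(len(q),q.mean(0) if len(q) else '')
E
```

```text
[ 0.4727 -0.0194  0.1028] [ 0.99   -0.1409  0.0012] 0.016137173165134813 [-1.1594 -0.2023 -2.262 ]
13220 [0.1426 0.4755] 0.08844927879414631 [0.4825 0.0489 0.1272]
324 [0.4632 0.0666 0.0689]
310 [0.5023 0.061  0.0689]
```

View pics/w8.png

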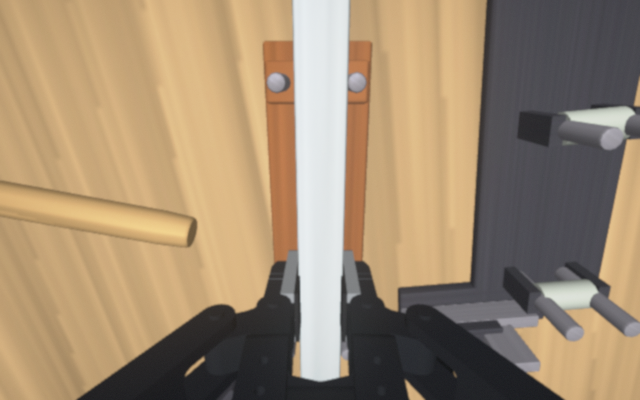

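The bar lies between the far pins at (277,82) and (357,82), slightly to the right. I'm correcting by -1.5 mm and lowering.

Call:
move_arm(moves=[[[-1.5,0,-15],[0,0,0],0.1],[[-1.5,0,-30],[0,0,0],0.1],[[-1.5,0,-45],[0,0,0],0.1],[[-1.5,0,-58],[0,0,0],0.1],[[-1.5,0,-66],[0,0,0],0.1],[[-1.5,0,-69],[0,0,0],0.1],[[-1.5,0,-69],[0,0,0],0.1]])

```text
time_s: 16.85
ee_pos: [0.4707, -0.0193, 0.0333]
eef_rot: [[0.141, 0.99, 0.0], [0.99, -0.141, -0.0], [-0.0, 0.0, -1.0]]
force: [0.6, 0.2, -2.8]
grip_width: 0.0164
gripper_force: 88.5
```

Call:
move_arm(moves=[[[0,0,-2],[0,0,0],0.1],[[0,0,-2],[0,0,0],0.5],[[0,0,-2],[0,0,0],0.5],[[0,0,40],[0,0,0],0.5],[[0,0,90],[0,0,0],0.5],[[0,30,140],[0,0,0],0.5],[[-10,75,180],[0,0,0],0.5],[[-20,125,200],[0,0,0],0.5],[[-30,175,200],[0,0,0],0.5],[[-35,210,200],[0,0,0],0.5],[[-35,215,200],[0,0,0],0.5],[[-35,215,200],[0,0,0],0.5]])

```text
time_s: 18.35
ee_pos: [0.4356, 0.1955, 0.2333]
eef_rot: [[0.141, 0.99, 0.0], [0.99, -0.141, -0.0], [-0.0, 0.0, -1.0]]
force: [-0.4, 0.5, -0.2]
grip_width: 0.0422
gripper_force: 0.0
```

```bash
python3 - <<'E'
from h import *
np.set_printoptions(precision=4,suppress=True)
snap('wrist','w9');p,c=cloud('w9')
s=state();print(s['ee_pos'],np.array(s['eef_rot'])[:,1])
snap('side','d9');snap('scene','s9');q,_=cloud('s9')
b=sel(q,.42,.54,-.2,.16,.053,.064);b=b[np.abs(b[:,0]-.4716-.14*(b[:,1]+.019))<.02];print('bar',rect(b),b.mean(0),line(b),len(b))
# spindles: points above tray floor
P=p.copy(); m=((P[...,2]>.009)&(P[...,2]<.03)&(P[...,0]>.33)&(P[...,0]<.54)&(P[...,1]>.16)&(P[...,1]<.37)).astype(np.uint8)
n,l,st,ce=cv2.connectedComponentsWithStats(m)
for i in range(1,n):
    if st[i,4]>150:
        Q=P[l==i]; h=Q[Q[:,2]>.0195]; print(st[i,:5],ce[i].round(0),'all',rect(Q),'head',len(h),rect(h) if len(h)>5 else '',Q[:,2].max())
E
```

```text
[0.4357 0.1951 0.2332] [ 0.9899 -0.1417  0.    ]
bar [472.0, -22.4, 297.9, 36.6, 81.9] [ 0.4758 -0.015   0.0564] [0.1423 0.4779] 417
[193   0  20 113 539] [202.  49.] all [334.2, 316.6, 104.1, 4.9, 83.6] head 0  0.01619334517750931
[ 213   14   74   24 1330] [246.  25.] all [388.5, 338.9, 18.4, 68.2, 84.7] head 767 [383.5, 339.4, 18.4, 58.1, 84.7] 0.02362402586260992
[400  21  12 162 696] [406. 106.] all [532.5, 240.5, 161.7, 4.7, 83.6] head 0  0.01549244228772162
[224  84  46  29 795] [247.  98.] all [370.4, 273.3, 42.3, 18.0, 7.4] head 756 [370.4, 273.3, 42.2, 17.9, 7.4] 0.023557631540928436
[233 139  66  22 946] [262. 148.] all [380.0, 220.2, 18.2, 68.1, 88.5] head 537 [375.8, 220.2, 18.0, 59.8, 88.5] 0.02337276212674355
[313 146  63  21 914] [340. 157.] all [461.7, 197.9, 18.3, 67.6, 77.6] head 519 [445.2, 201.5, 18.3, 33.8, 77.7] 0.023451008882332425
[231 186 137   8 572] [294. 190.] all [406.8, 167.1, 5.0, 154.9, 83.5] head 0  0.01530253772718293
```

View pics/w9.png

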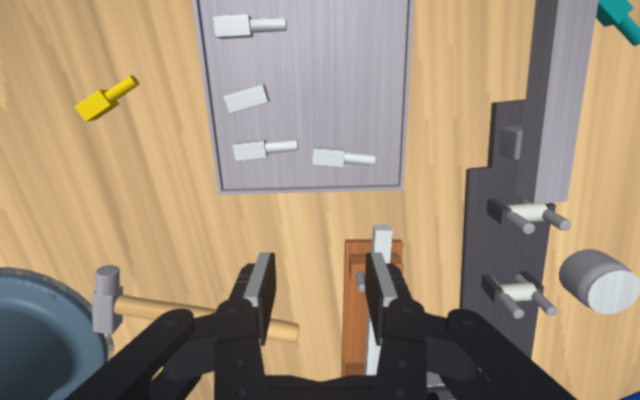

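The bar lies in the rack. The spindles' pins point along +x, and their axis yaws are A -5.3°, B -1.5° and C -12.4°. In the image A is at (246,25), B (262,148), C (340,157) and the offcut (247,98). I'm going for A with the tool turned about +93°.

Call:
move_arm(force=40, moves=[[[-6,16,-5],[0,0,10.3],0.35],[[-12,32,-15],[0,0,20.6],0.35],[[-18,48,-30],[0,0,30.9],0.35],[[-24,64,-45],[0,0,41.2],0.35],[[-30,80,-60],[0,0,51.5],0.35],[[-37,96,-75],[0,0,61.8],0.35],[[-44,112,-95],[0,0,72.1],0.35],[[-52,128,-115],[0,0,82.4],0.35],[[-61,145,-135],[0,0,92.8],0.35],[[-61,145,-155],[0,0,92.8],0.35],[[-61,145,-155],[0,0,92.8],0.35],[[-61,145,-155],[0,0,92.8],0.35]])

```text
time_s: 20.0
ee_pos: [0.3754, 0.3405, 0.0791]
eef_rot: [[-0.996, 0.094, 0.001], [0.094, 0.996, 0.0], [-0.001, 0.001, -1.0]]
force: [0.4, 0.0, 0.4]
grip_width: 0.0299
gripper_force: 0.0
```

```bash
cat >> h.py <<'E'
def parts(n,zmin=.009):
    P,_=cloud(n); m=((P[...,2]>zmin)&(P[...,2]<.03)&(P[...,0]>.33)&(P[...,0]<.54)&(P[...,1]>.16)&(P[...,1]<.37)).astype(np.uint8)
    k,l,st,ce=cv2.connectedComponentsWithStats(m)
    for i in range(1,k):
        if st[i,4]>150:
            Q=P[l==i]; h=Q[Q[:,2]>.0195]
            if len(h)>20: print(st[i,:5],'all',rect(Q),'head',len(h),rect(h))
E
python3 - <<'E'
from h import *
np.set_printoptions(precision=4,suppress=True)
snap('wrist','w10');s=state();print(s['ee_pos'],np.array(s['eef_rot']).tolist())
parts('w10')
E
```

```text
[0.3756 0.3407 0.0794] [[-0.9956111678603229, 0.09357221272069698, 0.0016258654178437724], [0.09357372533212537, 0.9956119639437327, 0.0008804428268711999], [-0.00153634607828316, 0.0010287169951317735, -0.9999982906895749]]
[ 193  183   50   69 2121] all [369.4, 273.0, 42.2, 18.6, 7.6] head 1671 [369.4, 272.9, 42.2, 18.3, 7.6]
[ 306  183   29   97 2208] all [387.5, 338.4, 17.9, 68.4, 84.3] head 1374 [370.4, 340.1, 17.8, 34.2, 83.6]
[ 113  187   53   97 2745] all [379.0, 220.0, 19.4, 68.5, 88.8] head 1393 [364.7, 220.2, 19.4, 39.5, 88.8]
[ 125  294   35   53 1391] all [447.9, 200.6, 18.6, 43.9, 77.6] head 932 [443.7, 201.5, 18.5, 34.5, 78.5]
```

View pics/w10.png

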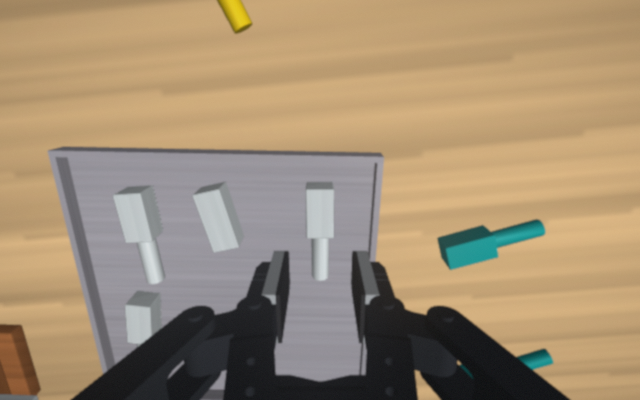

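Spindle A is at (320,210) and lines up with the fingers. I'm descending, gripping and lifting.

Call:
move_arm(force=50, moves=[[[-2,0,-40],[0,0,0],0.35],[[-2,0,-71],[0,0,0],0.35],[[-2,0,-71],[0,0,0],0.35],[[-2,0,-71],[0,0,0],0.1],[[-2,0,-71],[0,0,0],0.1],[[-2,0,-71],[0,0,0],0.1],[[-2,0,-50],[0,0,0],0.1],[[-2,0,-10],[0,0,0],0.1],[[-2,0,50],[0,0,0],0.1],[[-2,0,80],[0,0,0],0.1],[[-2,0,80],[0,0,0],0.1]])

```text
time_s: 21.42
ee_pos: [0.3743, 0.3418, 0.1616]
eef_rot: [[-0.996, 0.092, 0.006], [0.092, 0.996, 0.004], [-0.006, 0.004, -1.0]]
force: [-0.0, 0.0, -0.8]
grip_width: 0.0164
gripper_force: 52.6
```

Call:
move_arm(moves=[[[12,-50,0],[0,0,0],0.1],[[24,-105,0],[0,0,0],0.1],[[36,-160,0],[0,0,0],0.1],[[48,-215,0],[0,0,0],0.1],[[56,-270,0],[0,0,0],0.1],[[60,-325,0],[0,0,0],0.1],[[60,-380,0],[0,0,0],0.1],[[56,-435,0],[0,0,0],0.1],[[46,-490,0],[0,0,0],0.1],[[36,-545,0],[0,0,0],0.1],[[26,-600,0],[0,0,0],0.1],[[20,-650,0],[0,0,0],0.1]])

```text
time_s: 22.92
ee_pos: [0.391, -0.3103, 0.1564]
eef_rot: [[-0.996, 0.094, -0.002], [0.094, 0.996, 0.002], [0.002, 0.002, -1.0]]
force: [0.8, 0.8, 0.5]
grip_width: 0.0163
gripper_force: 52.6
```

Call:
move_arm(moves=[[[-4,-40,0],[0,0,0],0.1],[[-8,-66,0],[0,0,0],0.1],[[-8,-66,0],[0,0,0],0.1]])

```text
time_s: 23.3
ee_pos: [0.3839, -0.3757, 0.1572]
eef_rot: [[-0.996, 0.094, -0.001], [0.094, 0.996, 0.002], [0.001, 0.002, -1.0]]
force: [0.7, 0.7, -0.2]
grip_width: 0.0167
gripper_force: 52.6
```

```bash
python3 - <<'E'
from h import *
np.set_printoptions(precision=4,suppress=True)
snap('wrist','w11');s=state();print(s['ee_pos'],s['grip_width'],s['joint_pos'],s['gripper_force'])
p,_=cloud('w11')
t=sel(p,.25,.6,-.55,-.24,.054,.064);print('rim',rect(t))
p,_=cloud('w1');t=sel(p,.25,.6,-.55,-.24,.054,.064);print('rim',rect(t))
E
```

```text
[ 0.3841 -0.3746  0.1572] 0.016542883255736322 [-0.9844  0.0626  1.9053  0.0004  1.176  -2.4622] 52.60365307331085
rim [439.5, -419.8, 200.3, 264.2, 5.0]
rim [433.5, -345.0, 200.2, 119.6, 4.5]
```

View pics/w11.png

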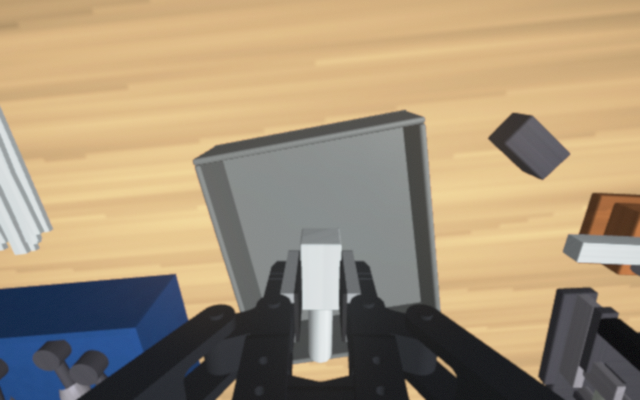

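The spindle is above the tote at (320,270), with the walls well clear. I'm lowering and releasing.

Call:
move_arm(moves=[[[2,0,-40],[0,0,0],0.1],[[4,0,-85],[0,0,0],0.1],[[4,0,-120],[0,0,0],0.1],[[4,0,-137],[0,0,0],0.1],[[4,0,-137],[0,0,0],0.1],[[4,0,-137],[0,0,0],0.35],[[4,0,-137],[0,0,0],0.35],[[4,0,-90],[0,0,0],0.35],[[4,0,-35],[0,0,0],0.35],[[4,0,0],[0,0,0],0.35],[[20,50,0],[0,0,0],0.35],[[36,105,0],[0,0,0],0.35]])

```text
time_s: 24.85
ee_pos: [0.4213, -0.2702, 0.1603]
eef_rot: [[-0.996, 0.095, 0.003], [0.095, 0.996, -0.003], [-0.003, -0.002, -1.0]]
force: [0.4, 0.3, -0.1]
grip_width: 0.0298
gripper_force: 0.0
```

```bash
python3 - <<'E'
from h import *
np.set_printoptions(precision=4,suppress=True)
snap('side','d12');snap('scene','s12');s=state();print(s['ee_pos'],s['grip_width'])
parts('s12');print();parts('s9');p,_=cloud('s12')
for n in('s9','s12'):
  p,_=cloud(n);t=sel(p,.35,.52,-.44,-.30,.015,.03);print(len(t),t.mean(0))
E
```

```text
[ 0.4213 -0.2664  0.159 ] 0.029931915141282392

4 [ 0.3505 -0.4244  0.0272]
69 [ 0.4017 -0.376   0.0198]
```

Call:
move_arm(moves=[[[10,55,0],[0,0,0],0.35],[[20,110,0],[0,0,0],0.35],[[20,165,0],[0,0,0],0.35],[[20,220,0],[0,0,0],0.35],[[15,275,0],[0,0,1],0.35],[[0,330,0],[0,0,2],0.35],[[-20,385,0],[0,0,3],0.35],[[-40,440,0],[0,0,3.9],0.35],[[-55,487,0],[0,0,3.9],0.35],[[-56,487,-50],[0,0,3.9],0.35],[[-56,487,-70],[0,0,3.9],0.35],[[-56,487,-70],[0,0,3.9],0.35]])

```text
time_s: 26.45
ee_pos: [0.3638, 0.2164, 0.0875]
eef_rot: [[-1.0, 0.025, -0.002], [0.025, 1.0, -0.001], [0.002, -0.001, -1.0]]
force: [0.1, -0.4, -0.0]
grip_width: 0.0299
gripper_force: 0.0
```

```bash
python3 - <<'E'
from h import *
np.set_printoptions(precision=4,suppress=True)
snap('wrist','w13');s=state();print(s['ee_pos'],np.array(s['eef_rot'])[:,1])
parts('w13')
E
```

```text
[0.365  0.2166 0.0889] [0.0249 0.9997 0.0001]
[ 314  184   27   94 2023] all [379.2, 219.7, 17.5, 68.5, 88.4] head 1252 [365.3, 220.1, 17.4, 40.4, 88.1]
[ 386  186   35   65 1803] all [369.4, 272.7, 42.6, 18.4, 7.6] head 1542 [369.5, 272.6, 42.3, 18.2, 7.6]
[ 286  287   34   79 1596] all [460.4, 197.2, 18.1, 69.1, 77.1] head 922 [444.0, 200.9, 18.0, 35.4, 77.1]
```

Call:
move_arm(moves=[[[0,3.5,-40],[0,0,0],0.35],[[0,3.5,-80],[0,0,0],0.35],[[0,3.5,-80],[0,0,0],0.35],[[0,3.5,-80],[0,0,0],0.1],[[0,3.5,-80],[0,0,0],0.1],[[0,3.5,-80],[0,0,0],0.1],[[0,3.5,-60],[0,0,0],0.1],[[0,3.5,-20],[0,0,0],0.1],[[0,3.5,35],[0,0,0],0.1],[[0,3.5,70],[0,0,0],0.1],[[20,-30,70],[0,0,0],0.1],[[40,-80,70],[0,0,0],0.1]])

```text
time_s: 28.0
ee_pos: [0.4054, 0.1365, 0.1599]
eef_rot: [[-1.0, 0.021, 0.003], [0.021, 1.0, 0.0], [-0.003, 0.0, -1.0]]
force: [-0.1, -0.5, -1.1]
grip_width: 0.0165
gripper_force: 52.8
```

Call:
move_arm(moves=[[[10,-55,0],[0,0,0],0.1],[[20,-110,0],[0,0,0],0.1],[[30,-165,0],[0,0,0],0.1],[[40,-220,0],[0,0,0],0.1],[[50,-275,0],[0,0,0],0.1],[[58,-330,0],[0,0,0],0.1],[[58,-385,0],[0,0,0],0.1],[[58,-440,0],[0,0,0],0.1],[[58,-490,0],[0,0,0],0.1],[[58,-510,0],[0,0,0],0.1],[[58,-510,0],[0,0,0],0.1]])

```text
time_s: 29.38
ee_pos: [0.4624, -0.3737, 0.1585]
eef_rot: [[-1.0, 0.026, 0.0], [0.026, 1.0, 0.0], [-0.0, 0.0, -1.0]]
force: [-0.6, 1.0, -0.9]
grip_width: 0.0166
gripper_force: 52.8
```

Call:
move_arm(moves=[[[0,0,-45],[0,0,0],0.1],[[0,0,-90],[0,0,0],0.1],[[0,0,-125],[0,0,0],0.1],[[0,0,-138],[0,0,0],0.1],[[0,0,-138],[0,0,0],0.1],[[0,0,-138],[0,0,0],0.35],[[0,0,-138],[0,0,0],0.35],[[0,0,-90],[0,0,0],0.35],[[0,0,-35],[0,0,0],0.35],[[0,0,0],[0,0,0],0.35],[[0,50,0],[0,0,0],0.35],[[0,105,0],[0,0,0],0.35]])

```text
time_s: 30.88
ee_pos: [0.463, -0.2682, 0.1602]
eef_rot: [[-1.0, 0.026, 0.003], [0.026, 1.0, -0.002], [-0.003, -0.002, -1.0]]
force: [0.2, 1.4, -0.1]
grip_width: 0.0302
gripper_force: 0.0
```

```bash
python3 - <<'E'
from h import *
np.set_printoptions(precision=4,suppress=True)
snap('scene','s14');s=state();print(s['ee_pos'],s['grip_width'],np.array(s['eef_rot'])[:,1])
p,_=cloud('s14');t=sel(p,.35,.53,-.44,-.30,.015,.03);print(len(t),t.mean(0),rect(t))
E
```

```text
[ 0.4621 -0.2616  0.1586] 0.029699562487486418 [0.0221 0.9998 0.0036]
110 [ 0.4557 -0.3738  0.0195] [455.7, -373.5, 119.3, 20.3, 1.9]
```

Call:
move_arm(moves=[[[0,55,0],[0,0,0],0.35],[[0,110,0],[0,0,-2],0.35],[[0,165,0],[0,0,-4],0.35],[[0,220,0],[0,0,-6],0.35],[[0,275,0],[0,0,-8],0.35],[[0,330,0],[0,0,-10],0.35],[[-8,385,0],[0,0,-11.3],0.35],[[-16,440,0],[0,0,-11.3],0.35],[[-16,469,-20],[0,0,-11.3],0.35],[[-16,469,-70],[0,0,-11.3],0.35],[[-16,469,-70],[0,0,-11.3],0.35],[[-16,469,-70],[0,0,-11.3],0.35]])

```text
time_s: 32.42
ee_pos: [0.4477, 0.2007, 0.0901]
eef_rot: [[-0.975, 0.22, 0.002], [0.22, 0.975, 0.0], [-0.002, 0.001, -1.0]]
force: [0.9, 0.0, -0.2]
grip_width: 0.0301
gripper_force: 0.0
```

```bash
python3 - <<'E'
from h import *
np.set_printoptions(precision=4,suppress=True)
snap('wrist','w15');s=state();print(s['ee_pos'],np.array(s['eef_rot'])[:,1])
parts('w15')
E
```

```text
[0.4482 0.2007 0.0907] [0.2207 0.9754 0.0016]
[ 384   26   51   82 2606] all [369.9, 272.8, 42.2, 18.4, 7.3] head 2337 [370.0, 272.8, 42.0, 18.4, 7.3]
[ 307  180   28   93 1999] all [460.9, 197.5, 18.0, 68.5, 77.6] head 1248 [457.6, 198.3, 17.9, 61.7, 77.8]
```

Call:
move_arm(moves=[[[-1,0,-40],[0,0,0],0.35],[[-1,0,-82],[0,0,0],0.35],[[-1,0,-82],[0,0,0],0.35],[[-1,0,-82],[0,0,0],0.1],[[-1,0,-82],[0,0,0],0.1],[[-1,0,-82],[0,0,0],0.1],[[-1,0,-60],[0,0,0],0.1],[[-1,0,-20],[0,0,0],0.1],[[-1,0,35],[0,0,0],0.1],[[-1,0,70],[0,0,0],0.1],[[-5,-50,70],[0,0,0],0.1],[[-10,-105,70],[0,0,0],0.1]])

```text
time_s: 33.98
ee_pos: [0.4367, 0.0951, 0.1598]
eef_rot: [[-0.976, 0.217, 0.003], [0.217, 0.976, -0.0], [-0.003, 0.0, -1.0]]
force: [1.3, 0.4, -1.6]
grip_width: 0.0164
gripper_force: 51.4
```

Call:
move_arm(moves=[[[-3,-55,0],[0,0,0],0.1],[[-6,-110,0],[0,0,0],0.1],[[-9,-165,0],[0,0,0],0.1],[[-12,-220,0],[0,0,0],0.1],[[-12,-275,0],[0,0,0],0.1],[[-12,-330,0],[0,0,0],0.1],[[-12,-385,0],[0,0,0],0.1],[[-12,-425,0],[0,0,0],0.1],[[-12,-425,0],[0,0,0],0.1]])

```text
time_s: 35.1
ee_pos: [0.4243, -0.3316, 0.1591]
eef_rot: [[-0.975, 0.223, 0.001], [0.223, 0.975, -0.001], [-0.001, -0.001, -1.0]]
force: [-0.9, 0.6, 0.1]
grip_width: 0.0167
gripper_force: 51.4
```

Call:
move_arm(moves=[[[0,3,-45],[0,0,0],0.1],[[0,3,-90],[0,0,0],0.1],[[0,3,-120],[0,0,0],0.1],[[0,3,-135],[0,0,0],0.1],[[0,3,-135],[0,0,0],0.1],[[0,3,-135],[0,0,0],0.3],[[0,3,-135],[0,0,0],0.3],[[0,3,-90],[0,0,0],0.3],[[0,3,-35],[0,0,0],0.3],[[0,3,20],[0,0,0],0.3],[[0,55,60],[0,0,0],0.3],[[0,110,100],[0,0,0],0.3]])

```text
time_s: 36.6
ee_pos: [0.4245, -0.2255, 0.2559]
eef_rot: [[-0.975, 0.221, 0.002], [0.221, 0.975, -0.002], [-0.003, -0.001, -1.0]]
force: [1.4, 0.4, -0.3]
grip_width: 0.0257
gripper_force: 0.0
```

Call:
move_arm(moves=[[[0,50,20],[0,0,0],0.3],[[-10,100,40],[0,0,0],0.3],[[-20,150,40],[0,0,0],0.3],[[-30,200,40],[0,0,0],0.3],[[-30,200,40],[0,0,0],0.3]])

```text
time_s: 37.22
ee_pos: [0.3941, -0.0239, 0.2943]
eef_rot: [[-0.977, 0.215, 0.003], [0.215, 0.977, -0.001], [-0.003, -0.0, -1.0]]
force: [-0.1, -0.0, -0.1]
grip_width: 0.0256
gripper_force: 0.0
```

```bash
python3 - <<'E'
from h import *
np.set_printoptions(precision=4,suppress=True)
snap('scene','s16');snap('side','d16');s=state();print(s['ee_pos'])
p,_=cloud('s16');t=sel(p,.35,.53,-.44,-.30,.015,.05);print(len(t),rect(t),t[:,2].max())
b=sel(p,.42,.54,-.2,.16,.053,.064);b=b[np.abs(b[:,0]-.4716-.14*(b[:,1]+.019))<.02];print('bar',rect(b),line(b))
k=sel(p,.5,.66,-.16,-.08,.105,.116);print('knob',k.mean(0))
cv2.imwrite('pics/c16.png',cv2.resize(cv2.imread('pics/s16.png')[110:290,185:455],None,fx=2.8,fy=2.8))
E
```

```text
[ 0.3946 -0.0261  0.294 ]
204 [416.2, -364.1, 174.0, 95.8, 19.8] 0.04688850104447573
bar [469.3, -21.5, 298.3, 32.4, 82.1] [0.1428 0.4778]
knob [ 0.5379 -0.1244  0.1089]
```

View pics/c16.png

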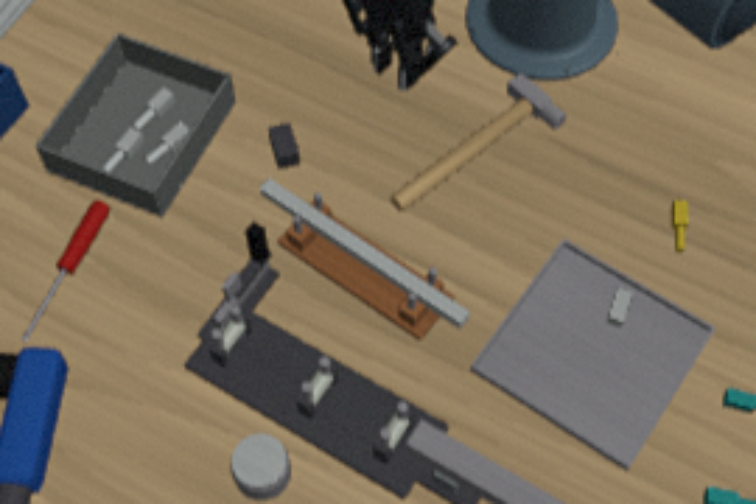

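The crop shows all three spindles flat in the tote around (145,130) and the bar between the rack pins. The stop is back, the offcut is still in the tray at (620,305), and the bystanders haven't moved. I'm handing in.

```bash
python3 -c "
from cell import job_done
print(job_done())"
```

```text
the job is handed in; nothing more can be done
None
```

The job is handed in. The last picture before hand-in shows the stop back, the bar between the pins of both rack stands, all three spindles in the tote, and the offcut and bystanders undisturbed; no score came back.

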